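Stretch the spring rule on the setting base and lock it

TASK

Set up the spring rule for measuring lens spacings on the setting base: take the violet rule by its housing, drop its steel end hook over the far side of the upright end plate, and back the housing away against the spring until it is past the low yellow lock step. Then set it down on the base plate behind the step, roughly straight along the base, and let go, so that the step holds the rule stretched with its hook still on the end plate.

Things in the scene. Friction and masses are not known exactly. Their poses are not given: they have to be found in the camera images.
- rule_housing: Housing of the spring rule (loose, about 0.25 kg in all): violet block 110 long (x) x 32 wide (y) x 46 high (z) mm, grey end caps, grip ribs on the long sides, standing upright on the worktop. Origin: centre of its underside; +x points out of the end where the steel blade comes out, z up. Grasp it across its 32 mm width from above.
- rule_blade (a joint): Draw of the rigid steel blade out of the housing along its +x, in m: 0 = drawn in (start), at most 0.095. A spring pulls it in with 2 N at 0 and 50 N per m more (5 N at 0.065). Blade 18 mm wide, 2 mm thick, its underside 36 mm above the housing's underside. At 0, 35 mm lie between the housing's front face and the inner face of the hook.
- hook (a point): Middle of the lower edge of the inner face (towards the housing) of the blade's end hook, a steel lip 24 mm wide, 3 mm thick, hanging 27 mm below the blade's underside. At draw 0 it lies at x = 90, y = 0, z = 9 mm in the housing's frame; it moves out with the blade.
- setting_base: Setting base fixed to the worktop: black plate 250 (x) x 80 (y) x 8 mm thick, with an upright aluminium end plate and a low yellow lock step across it. Origin: centre of its underside; +x points to its end plate, away from the robot. A housing locked behind the step has its origin at about x = -35, y = 0, z = 8 mm, its +x along the base's +x, and the blade drawn about 0.065 m.
- end_plate (a point): Middle of the top edge of the far (+x) face of the upright end plate, at x = 120, y = 0, z = 43 mm in the base's frame. The end plate is 60 mm wide, 10 mm thick (x = 110 to 120 mm), with a yellow stripe. The hook goes behind this far face.
- lock_step (a point): Middle of the top edge of the step's rear (-x) face, at x = 20, y = 0, z = 16 mm in the base's frame. The step is a yellow bar 50 mm wide, 10 mm thick, 8 mm high above the base plate; the housing's front face bears on its rear face. With the housing's underside 13 mm above the base plate it clears the step by 5 mm and the hook overlaps the end plate by 13 mm.

How it is judged:
By the outcome, as a careful person would: the job done as asked, in the order asked, and still so for the second after the job is handed in, with the robot touching nothing.
It also fails if it takes over 38 s, if anything falls off the work surface, if the arm or the gripper's body presses on something with over 40 N, if the wrist force passes 120 N, or if a joint passes its speed limit or range.

ROBOT

A 6-joint arm with a two-finger parallel gripper is mounted at the origin on a cart in front of the work surface, level with it; the furniture and walls round the work are solid. World frame = base frame: x ahead of the robot, y to its left, z up, the work surface at z = 0. Lengths are in m, angles in rad, forces in N, time in s.
With the tool pointing down it reaches from about 0.225 to 0.725 m from the base axis. Payload 3.1 kg.
Tool frame: the origin (TCP) lies between the finger pads; the fingertips stand 25 mm ahead of it and the grasp point (between the pads) lies 6 mm ahead of it (r.nose_length is the distance from the TCP to the fingertips, in m); z points along the fingers, x is the direction in which the jaws open and shut, and the axes are right-handed (so a half turn about z gives the same grasp; the last joint's range is limited). The gripper opens to 85 mm and grips with 20 to 120 N. Pads are 22 mm wide; open, the fingers measure 114 mm over their backs; the gripper's body (76 mm by 85 mm) begins 54 mm behind the grasp point. The pads swing forward as they close: fully open they stand 13 mm farther back than shut.
Start: joints at [0.982, 0.048, 0.099, 1.622, 0, 1.443], TCP at [0.233, 0.47, 0.256] pointing down, gripper open.
Joint ranges: [-2.91, 2.91], [-0.99, 1.94], [-1.21, 1.42], [-2.12, 2.29], [-1.49, 1.47], [-3.14, 3.14]. Speed limits (rad/s): [2.79, 2.79, 3.14, 3.14, 3.14, 3.14].

INTERFACE

Orientations are given as a rotation vector (axis times angle).
In Python, from station import r gives the robot as it stands.
- The arm moves only by the tool arm_command, never from a script. Its argument "increments" is text: rows parted by semicolons, each of 6 numbers parted by spaces: the shift along the tool's x, y, z in units of 120 mm (1.0 is 120 mm), then the turn, a rotation vector about the tool's x, y, z in units of 2 pi rad (1.0 is 2 pi rad). In form: dx dy dz rx ry rz; .... A call has 1 to 5 rows; each row is the pose to reach, as a shift and turn from the pose commanded when the call began, along the tool's axes at that moment, turning the shorter way round; what a row does not reach only later rows make up. A row lasts 1/8 s, in which the tool goes at most 62.5 mm and 10.7 degrees, less where a joint would pass 70% of its speed; a pose out of reach is approached as far as the arm can. A call with a number of a shift or a turn outside -1 to 1 is refused whole. A call with a gripper value outside its range is refused whole. "jaw" is the closure, from -1 (fully open) to 1 (shut), set as the call begins (left out, the last holds). The fingers move at their own pace and stop on an object; the grip force is fixed at half the most. Time passes only in rows, so rows that repeat a pose let the fingers close. It gives the time, the measured TCP pose, the force and the opening at its end, in the units of the state.
- r.sense(): the state, without advancing time (a new reading comes with each control period).
- r.snapshot(name): name is "scene" or "top" or "wrist"; returns a dict with "pixels" (420x560x3 uint8, blue, green, red), "fov_y" (degrees; the focal length in pixels is half the picture's height over the tangent of half this angle, whatever the lens; pixels are square), "cx", "cy" (the principal point, pixels), "origin" and "orientation" of the camera in the world; the wrist camera has in their place "hand_eye" (4x4, takes a point from camera to tool coordinates, whose origin is the TCP and whose axes are the tool frame's). Camera axes: x right, y up, looking along -z (the intrinsics and any distortion apply to the point x, -y, -z); pixel columns grow to the right and rows downward; lengths in m; the calibration is good to about 2 mm. The wrist camera is an equidistant fisheye: a pixel r from the principal point sees the ray r / f radians off the axis. A picture is of the moment at which its call begins: read the wrist's pose just before it. There is no depth.
- r.finish_job(): hands the job in, once; it reports no verdict.
The state is a dict: "time_s": time; "qpos": joint angles; "joint_vel": joint speeds; "tau": joint torques, N m; "position": TCP position; "tool_rot": TCP orientation; "wrist_force": force on the tool from outside, world axes, zero at the start; "wrist_torque": the same for the moment, N m; "opening": finger opening in m.
Only numpy, scipy, OpenCV 4.12 (cv2) and the standard library are available. Lean on these libraries where they do the work, as an engineer would, in place of code of your own. Each camera call takes 0.05 s, during which the arm holds its last target.

## Working session

There is one attempt and no reset: what is moved stays moved. The work goes in short steps, Python scripts to look and compute and a tool call to move; the robot and the scene stay as the last step left them, time stands still between calls to the robot, and variables do not carry over. Pictures are saved under pics/ and viewed, and the job is handed in when it is done.

Besides the shell and the picture viewer there is one more tool, called after "Call:" as name(argument=value, ...), one argument or row to a line, values as JSON. arm_command: Moves the arm, as the interface text tells. Its arguments: {"type":"object","properties":{"increments":{"type":"string"},"jaw":{"type":"number"}},"required":["increments"]}

```bash
ls; mkdir -p pics
python3 - <<'E'
from station import r
import cv2
s=r.sense();print(s)
for n in ("scene","top","wrist"):
    d=r.snapshot(n);cv2.imwrite(f"pics/{n}0.png",d["pixels"]);print(n,{k:v for k,v in d.items() if k!="pixels"})
print(r.nose_length)
E
```

```text
pics
{'time_s': 0.0, 'qpos': array([9.82187598e-01, 4.87482869e-02, 9.75798239e-02, 1.62196587e+00,
       5.44534280e-06, 1.44301060e+00]), 'joint_vel': array([ 0.00128701,  0.00139325, -0.00022806, -0.00037897,  0.00062209,
       -0.00152714]), 'tau': array([-1.18857297e-04, -3.38779736e+01,  3.20016825e+01,  2.02091335e-02,
       -1.18069092e-04,  2.07260705e-06]), 'position': array([0.23315865, 0.46977809, 0.25510931]), 'tool_rot': array([ 2.66924246,  1.65489682, -0.003345  ]), 'wrist_force': array([ 1.44136468, -0.37356083, -0.68983405]), 'wrist_torque': array([-0.02093275,  0.03792421,  0.00722474]), 'opening': 0.08547916148891223}
scene {'fov_y': 50.117951544393165, 'cx': 284.8581865941932, 'cy': 202.61062122818882, 'origin': array([ 0.35194072, -0.62135588,  0.65410707]), 'orientation': array([ 0.80484276, -0.1707836 , -0.42987554])}
top {'fov_y': 57.86158370959614, 'cx': 277.54681477275824, 'cy': 204.37231827105302, 'origin': array([ 0.50934332, -0.08065227,  0.9087899 ]), 'orientation': array([ 0.14160815, -0.12377917, -1.59484476])}
wrist {'fov_y': 65.70646984690485, 'cx': 280.3482725158523, 'cy': 210.48926408603828, 'hand_eye': array([[ 9.99999542e-01,  9.00211086e-04, -3.25916990e-04,
        -5.25341420e-04],
       [ 7.84617752e-04, -9.65657805e-01, -2.59816065e-01,
        -6.65114623e-02],
       [-5.48613587e-04,  2.59815690e-01, -9.65658069e-01,
        -1.16398771e-01],
       [ 0.00000000e+00,  0.00000000e+00,  0.00000000e+00,
         1.00000000e+00]])}
0.025
```

View pics/scene0.png

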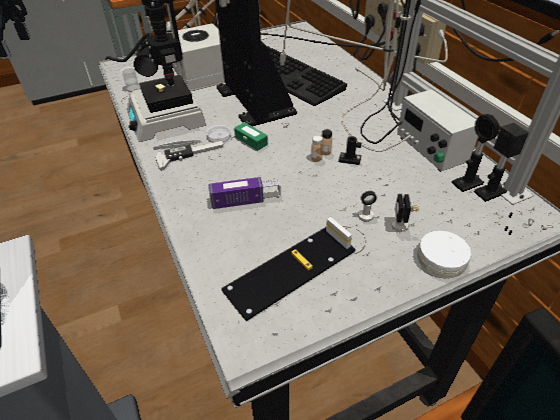

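View pics/top0.png

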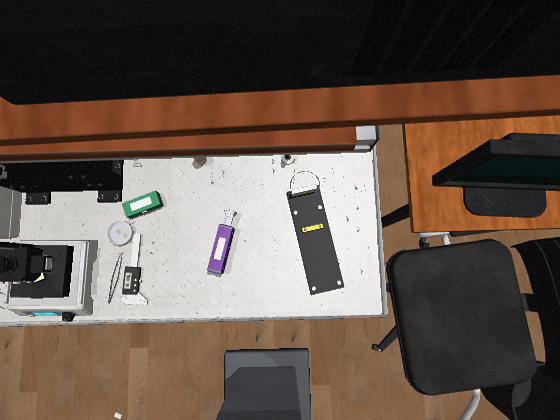

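View pics/wrist0.png

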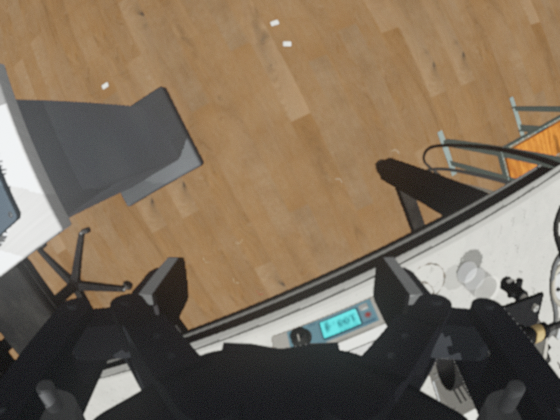

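The scene view shows the rule at about (235,192), with its blade pointing right. The base runs from (235,300) to (340,235), with its end plate at (340,233). In the top view the rule is at (222,248), hook up at (231,213), and the base is at (315,240) with its end plate at (303,190) and step at (312,228). Next I'll measure them.

```bash
cat > h.py <<'E'
import numpy as np,cv2
from scipy.spatial.transform import Rotation as R
def ray(d,px,tcp=None,rot=None):
    px=np.atleast_2d(np.float64(px)); f=d["pixels"].shape[0]/2/np.tan(np.radians(d["fov_y"]/2))
    u=(px-[d["cx"],d["cy"]])/f
    if "hand_eye" in d:
        th=np.linalg.norm(u,axis=1,keepdims=True); s=np.sinc(th/np.pi)
        v=np.c_[u[:,0:1]*s,-u[:,1:2]*s,-np.cos(th)]
        H=d["hand_eye"]; M=R.from_rotvec(rot).as_matrix()
        return M@H[:3,3]+tcp,(M@H[:3,:3]@v.T).T
    v=np.c_[u[:,0],-u[:,1],-np.ones(len(u))]
    return d["origin"],R.from_rotvec(d["orientation"]).apply(v)
def plane(d,px,z,tcp=None,rot=None):
    o,v=ray(d,px,tcp,rot); return o+v*((z-o[2])/v[:,2:3])
def proj(d,p):
    f=d["pixels"].shape[0]/2/np.tan(np.radians(d["fov_y"]/2))
    v=R.from_rotvec(d["orientation"]).inv().apply(np.atleast_2d(p)-d["origin"])
    return np.c_[d["cx"]-f*v[:,0]/v[:,2],d["cy"]+f*v[:,1]/v[:,2]]
def tri(d1,p1,d2,p2):
    o1,v1=ray(d1,p1);o2,v2=ray(d2,p2);v1=v1[0];v2=v2[0]
    t=np.linalg.lstsq(np.c_[v1,-v2],o2-o1,rcond=None)[0]
    a=o1+t[0]*v1;b=o2+t[1]*v2
    return (a+b)/2,np.linalg.norm(a-b)
E
python3 - <<'E'
from station import r
from h import *
D={}
for n,c in (("scene",(200,160,400,330)),("top",(195,160,355,305))):
    d=r.snapshot(n);D[n]=d;im=d["pixels"]
    x0,y0,x1,y1=c
    cv2.imwrite(f"pics/{n}z.png",cv2.resize(im[y0:y1,x0:x1],None,fx=4,fy=4,interpolation=cv2.INTER_NEAREST))
    h=cv2.cvtColor(im,cv2.COLOR_BGR2HSV)
    for nm,lo,hi in(("violet",(125,90,40),(150,255,255)),("yellow",(20,140,120),(34,255,255)),("black",(0,0,0),(180,90,75))):
        m=cv2.inRange(h,lo,hi); k=np.zeros_like(m);k[y0:y1,x0:x1]=m[y0:y1,x0:x1]
        cs=cv2.findContours(k,cv2.RETR_EXTERNAL,cv2.CHAIN_APPROX_NONE)[0]
        cc=max(cs,key=cv2.contourArea);b=cv2.minAreaRect(cc);bp=cv2.boxPoints(b)
        print(n,nm,cv2.contourArea(cc),b,bp.round(1).tolist())
        print(cv2.approxPolyDP(cc,2.5,True)[:,0].tolist())
        z={"violet":.046,"yellow":.016,"black":.008}[nm]
        print(plane(d,bp,z).round(4).tolist(), plane(d,b[0],z).round(4))
E
```

```text
scene violet 1101.5 ((236.06466674804688, 192.4915008544922), (25.099449157714844, 46.91144561767578), 82.50414276123047) [[211.1999969482422, 183.10000610351562], [257.70001220703125, 177.0], [261.0, 201.89999389648438], [214.39999389648438, 208.0]]
[[257, 178], [212, 183], [215, 207], [260, 201]]
[[0.5142, 0.0863, 0.046], [0.6085, 0.061, 0.046], [0.5841, -0.0125, 0.046], [0.4956, 0.0123, 0.046]] [[0.55   0.0357 0.046 ]]
scene yellow 108.5 ((301.7500305175781, 258.7500305175781), (24.748737335205078, 5.656853675842285), 45.0) [[291.0, 252.0], [295.0, 248.0], [312.5, 265.5], [308.5, 269.5]]
[[293, 250], [293, 254], [310, 268], [312, 265]]
[[0.591, -0.1323, 0.016], [0.6021, -0.1268, 0.016], [0.6116, -0.178, 0.016], [0.6009, -0.1829, 0.016]] [[ 0.6015 -0.1555  0.016 ]]
scene black 4542.0 ((288.16754150390625, 269.48199462890625), (40.9111442565918, 134.01319885253906), 57.308013916015625) [[220.6999969482422, 288.5], [333.5, 216.10000610351562], [355.6000061035156, 250.5], [242.8000030517578, 322.8999938964844]]
[[354, 248], [346, 249], [325, 227], [309, 237], [312, 242], [305, 239], [
[... 1384 characters left out ...]
, 260], [333, 255], [336, 258], [335, 253], [331, 255], [333, 258], [329, 263], [332, 264], [323, 269], [322, 266], [327, 265], [324, 261], [329, 254], [325, 255], [329, 250], [323, 245], [325, 247], [320, 249], [324, 248], [326, 252], [316, 251], [319, 253], [316, 260], [315, 253], [314, 256], [309, 249], [314, 245], [318, 248], [316, 243], [311, 245], [315, 240], [309, 236], [314, 241], [311, 245], [307, 237], [309, 231], [304, 235], [299, 229], [311, 221], [305, 219], [310, 213], [307, 210], [310, 202], [304, 202], [307, 196], [298, 198], [314, 191], [295, 197]]
[[0.6918, -0.0942, 0.008], [0.7089, -0.1749, 0.008], [0.4658, -0.22, 0.008], [0.45, -0.1429, 0.008]] [[ 0.5763 -0.1585  0.008 ]]
```

View pics/scenez.png

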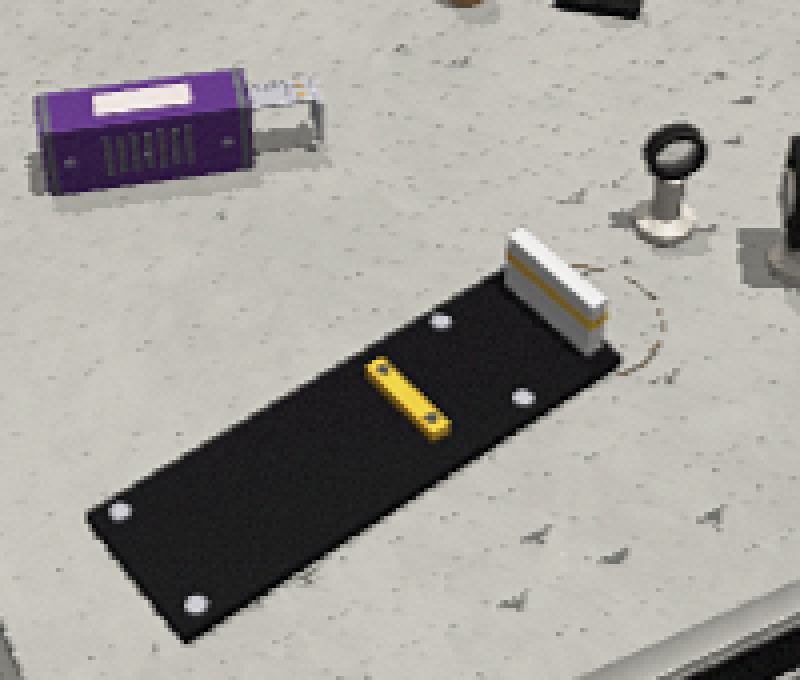

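View pics/topz.png

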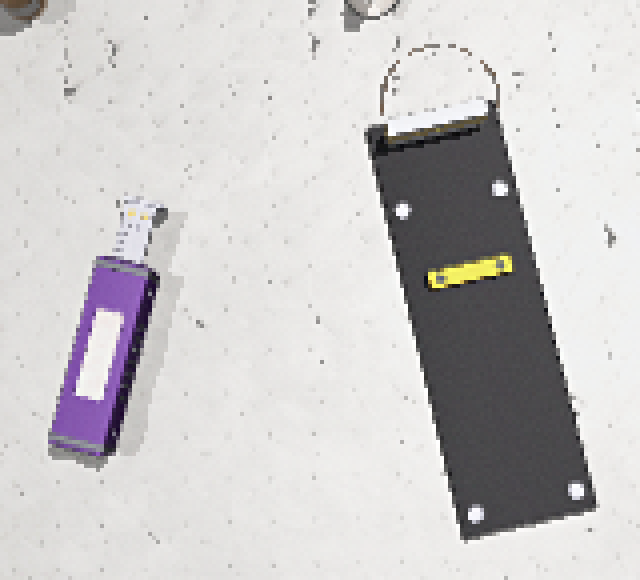

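Run:
```python
from station import r
from h import *
S=r.snapshot("scene");T=r.snapshot("top")
for n,d,c in (("scene",S,(205,170,290,215)),("top",T,(200,200,250,280))):
    x0,y0,x1,y1=c
    k=8 if n=="scene" else 7
    cv2.imwrite(f"pics/{n}h.png",cv2.resize(d["pixels"][y0:y1,x0:x1],None,fx=k,fy=k,interpolation=cv2.INTER_CUBIC))
x0,y0,x1,y1=(285,175,330,240)
cv2.imwrite("pics/tope.png",cv2.resize(T["pixels"][y0:y1,x0:x1],None,fx=9,fy=9,interpolation=cv2.INTER_CUBIC))
x0,y0,x1,y1=(285,210,360,275)
cv2.imwrite("pics/scenee.png",cv2.resize(S["pixels"][y0:y1,x0:x1],None,fx=9,fy=9,interpolation=cv2.INTER_CUBIC))
```

```text
(no output)
```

View pics/sceneh.png

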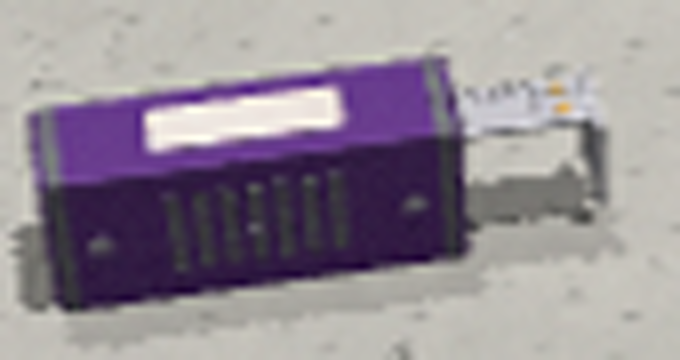

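View pics/toph.png

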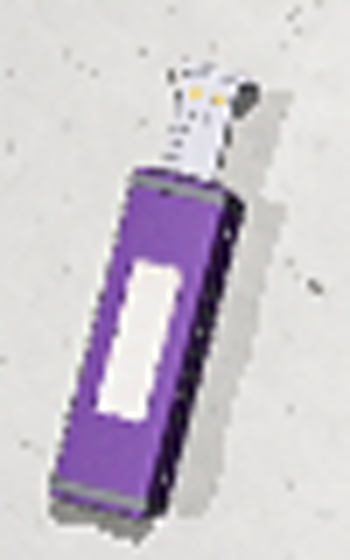

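View pics/scenee.png

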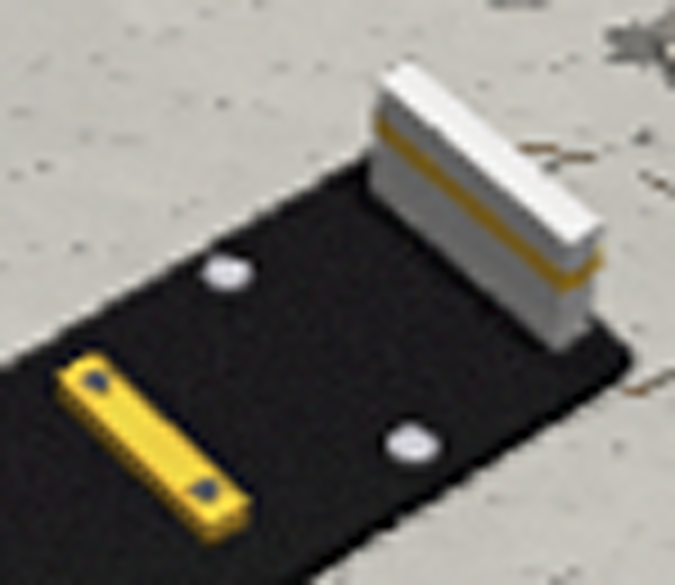

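View pics/tope.png

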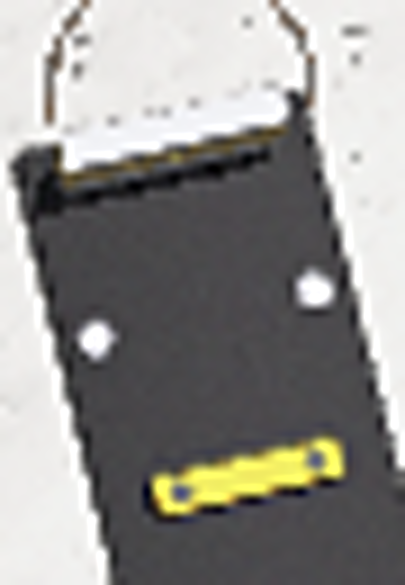

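Run:
```python
from station import r
from h import *
S=r.snapshot("scene");T=r.snapshot("top")
def c(p,x0,y0,k): return (np.array(p)+.5)/k-.5+[x0,y0]
P={}
def do(nm,s,t,sc,tc):
    q,g=tri(S,c(s,*sc),T,c(t,*tc)); P[nm]=q; print(nm,(q*1000).round(1),"gap",round(g*1000,1))
sh,th=(205,170,8),(200,200,7); se,te=(285,210,9),(285,175,9)
do("Hrl",(33,110),(55,490),sh,th);do("Hfl",(447,60),(135,168),sh,th);do("Hfr",(462,135),(230,190),sh,th);do("Hrr",(50,187),(150,512),sh,th)
do("Lrl",(143,107),(97,412),sh,th);do("Lfl",(338,87),(135,260),sh,th);do("Lfr",(347,126),(184,270),sh,th);do("Lrr",(150,152),(145,422),sh,th)
do("Pfl",(408,62),(60,140),se,te);do("Pfr",(603,220),(290,90),se,te);do("Pnl",(380,90),(64,178),se,te);do("Pnr",(578,247),(285,133),se,te)
do("Srl",(58,377),(160,518),se,te);do("Sfl",(95,350),(150,478),se,te);do("Sfr",(252,497),(338,437),se,te);do("Srr",(212,530),(345,475),se,te)
do("sc1",(97,381),(181,493),se,te);do("sc2",(206,490),(316,460),se,te)
do("b1",(227,272),(96,340),se,te);do("b2",(413,443),(315,290),se,te)
def m(*k): return np.mean([P[x] for x in k],0)
def ang(a,b): v=b-a; return np.degrees(np.arctan2(v[1],v[0])),np.hypot(*v[:2])
print("H ctr",m("Hrl","Hfl","Hfr","Hrr"),ang(m("Hrl","Hrr"),m("Hfl","Hfr")), "width dir",ang(m("Hrr","Hfr"),m("Hrl","Hfl")))
print("L ctr",m("Lrl","Lfl","Lfr","Lrr"),ang(m("Lrl","Lrr"),m("Lfl","Lfr")))
print("plate",m("Pfl","Pfr","Pnl","Pnr"),ang(m("Pfr","Pnr"),m("Pfl","Pnl")))
print("step",m("Srl","Sfl","Sfr","Srr"),ang(m("Sfr","Srr"),m("Sfl","Srl")))
print("step->plate",ang(m("Srl","Sfl","Sfr","Srr"),m("Pfl","Pfr","Pnl","Pnr")))
# base edges
for n,d in(("S",S),("T",T)):
    im=d["pixels"].copy(); g=im.max(2)
    k=np.zeros_like(g); 
    if n=="S": k[225:330,215:360]=(g[225:330,215:360]<90)*255
    else: k[183:300,280:350]=(g[183:300,280:350]<120)*255
    cc=max(cv2.findContours(k,0,1)[0],key=cv2.contourArea)
    h=cv2.convexHull(cc); a=cv2.approxPolyDP(h,3,True)[:,0]
    print(n,a.tolist()); print((plane(d,a,.008)*1000).round(0).tolist())
```

```text
Hrl [511.   89.   44.7] gap 2.8
Hfl [615.9  63.5  41.2] gap 0.4
Hfr [607.1  32.2  42.8] gap 1.3
Hrr [504.2  58.2  45.3] gap 0.9
Lrl [535.9  75.   46.8] gap 1.7
Lfl [585.1  63.2  43.9] gap 1.0
Lfr [581.2  47.1  44.3] gap 1.3
Lrr [532.3  60.   44.7] gap 2.0
Pfl [ 688.8 -105.3   41.6] gap 1.6
Pfr [ 699.8 -165.1   44.5] gap 1.2
Pnl [ 680.5 -106.5   37.7] gap 0.3
Pnr [ 691.9 -164.7   39.2] gap 3.6
Srl [ 593.1 -129.1   13.3] gap 1.0
Sfl [ 603.3 -126.7   14.2] gap 1.7
Sfr [ 613.  -176.4   15.6] gap 0.7
Srr [ 603.2 -178.1   12.5] gap 0.8
sc1 [ 599.4 -134.7   14.7] gap 1.0
sc2 [ 606.6 -170.3   14.7] gap 2.0
b1 [ 641.4 -114.1    7. ] gap 1.6
b2 [ 653.2 -172.9    7.2] gap 1.5
H ctr [0.55955047 0.0607225  0.04349457] (np.float64(-13.936249840559867), np.float64(0.10704767678389278)) width dir (np.float64(75.87454575914113), np.float64(0.03205218170875854))
L ctr [0.55863393 0.06133267 0.04492358] (np.float64(-14.140890952348592), np.float64(0.050596193836353685))
plate [ 0.69025204 -0.13538477  0.04076955] (np.float64(100.74905862931566), np.float64(0.060068976850777514))
step [ 0.60314823 -0.15259014  0.01389338] (np.float64(101.31378705364331), np.float64(0.05037034932821009))
step->plate (np.float64(11.173635720479162), np.float64(0.08878681057803321))
S [[354, 248], [247, 320], [222, 290], [325, 227]]
[[705.0, -170.0, 8.0], [464.0, -225.0, 8.0], [448.0, -150.0, 8.0], [683.0, -98.0, 8.0]]
T [[342, 287], [310, 294], [287, 192], [319, 183]]
[[464.0, -216.0, 8.0], [450.0, -142.0, 8.0], [692.0, -96.0, 8.0], [712.0, -174.0, 8.0]]
```

```bash
cat >> h.py <<'E'
def down(a):  # tool z down, tool x at world angle a (deg)
    a=np.radians(a); x=[np.cos(a),np.sin(a),0]; y=[np.sin(a),-np.cos(a),0]
    return np.array([x,y,[0,0,-1]]).T
def inc(s,wps):
    M=R.from_rotvec(s["tool_rot"]).as_matrix()
    for p,a in wps:
        d=M.T@(np.array(p)-s["position"])/.12
        w=R.from_matrix(M.T@down(a)).as_rotvec()/(2*np.pi)
        print(p,a,"->",*d.round(3),*w.round(4))
E
python3 - <<'E'
from station import r
from h import *
s=r.sense()
inc(s,[((.28,.36,.24),70),((.32,.30,.23),76)])
print(s["time_s"])
E
```

```text
(0.28, 0.36, 0.24) 70 -> -0.65 0.756 0.135 -0.0 0.0 -0.0178
(0.32, 0.3, 0.23) 76 -> -0.95 1.277 0.218 -0.0 0.0 -0.0344
0.45
```

Call:
arm_command(
  increments="-0.3 0.4 0.05 0 0 -0.01; -0.65 0.75 0.1 0 0 -0.02; -0.85 0.95 0.1 0 0 -0.034; -0.85 0.95 0.1 0 0 -0.034",
  jaw=-1,
)

```text
time_s: 0.95
position: [0.2908, 0.3266, 0.2446]
tool_rot: [2.482, 1.926, 0.001]
wrist_force: [-0.4, 0.3, 0.8]
opening: 0.0855
```

Run:
```python
from station import r
from h import *
s=r.sense();print(s["position"],s["tool_rot"])
inc(s,[((.39,.23,.24),76),((.45,.15,.22),76),((.559,.061,.2),76)])
```

```text
[0.29080777 0.32664877 0.24457376] [2.48193523e+00 1.92576929e+00 9.55820513e-04]
(0.39, 0.23, 0.24) 76 -> -0.575 1.001 0.038 0.0001 -0.0001 -0.0011
(0.45, 0.15, 0.22) 76 -> -1.096 1.651 0.205 0.0001 -0.0001 -0.0011
(0.559, 0.061, 0.2) 76 -> -1.589 2.715 0.372 0.0001 -0.0001 -0.0011
```

Call:
arm_command(
  increments="-0.28 0.5 0.02 0 0 -0.001; -0.55 1 0.04 0 0 -0.001",
)

```text
time_s: 1.2
position: [0.3823, 0.2437, 0.2403]
tool_rot: [-2.469, -1.942, -0.003]
wrist_force: [1.0, 1.8, -0.1]
opening: 0.0854
```

Call:
arm_command(
  increments="-0.3 0.45 0.1 0 0 0; -0.6 0.9 0.15 0 0 0",
)

```text
time_s: 1.45
position: [0.4665, 0.1515, 0.2222]
tool_rot: [-2.471, -1.939, -0.002]
wrist_force: [0.2, -0.0, 0.1]
opening: 0.0854
```

Run:
```python
from station import r
from h import *
s=r.sense();print(s["position"],s["tool_rot"])
inc(s,[((.559,.061,.2),76),((.559,.061,.12),76)])
```

```text
[0.46648446 0.15152856 0.22215939] [-2.47131034e+00 -1.93873411e+00 -1.73298360e-03]
(0.559, 0.061, 0.2) 76 -> -0.549 0.928 0.184 0.0 -0.0002 0.0006
(0.559, 0.061, 0.12) 76 -> -0.55 0.928 0.851 0.0 -0.0002 0.0006
```

Call:
arm_command(
  increments="-0.28 0.46 0.1 0 0 0; -0.55 0.92 0.3 0 0 0; -0.55 0.92 0.4 0 0 0; -0.55 0.92 0.4 0 0 0",
)

```text
time_s: 1.95
position: [0.5556, 0.062, 0.1723]
tool_rot: [-2.47, -1.936, 0.005]
wrist_force: [-0.8, 0.5, -0.8]
opening: 0.0854
```

Run:
```python
from station import r
from h import *
s=r.sense();print(s["position"],s["tool_rot"],s["time_s"])
d=r.snapshot("wrist");cv2.imwrite("pics/w1.png",d["pixels"]);np.savez("w1.npz",p=s["position"],q=s["tool_rot"])
```

```text
[0.55562052 0.06198137 0.17232477] [-2.47006401 -1.93554043  0.00481935] 1.95
```

View pics/w1.png

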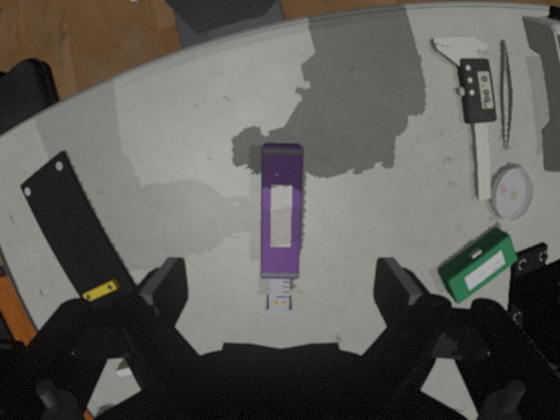

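The wrist view shows the housing from (262,148) to (299,277), upright and centred, with the hook at (279,300) pointing along tool +y. Next I'll measure it.

Run:
```python
from station import r
from h import *
s=r.sense();d=r.snapshot("wrist");im=d["pixels"]
cv2.imwrite("pics/w1z.png",cv2.resize(im[135:320,240:320],None,fx=4,fy=3.2,interpolation=cv2.INTER_CUBIC)[:600])
h=cv2.cvtColor(im,cv2.COLOR_BGR2HSV)
roi=np.zeros(im.shape[:2],np.uint8);roi[130:285,245:320]=255
lab=cv2.inRange(im,(130,130,130),(255,255,255))&roi; lab[:170]=0;lab[262:]=0;lab[:,:266]=0;lab[:,297:]=0
cc=max(cv2.findContours(lab,0,1)[0],key=cv2.contourArea)
bp=cv2.boxPoints(cv2.minAreaRect(cc));print("label",bp.round(1).tolist())
w=plane(d,bp,.046,s["position"],s["tool_rot"]);print(w.round(4).tolist(),w.mean(0))
for nm,px in(("corners",[(261,276),(299,276),(303,146),(262,146)]),):
    w=plane(d,px,.046,s["position"],s["tool_rot"]);print(nm,w.round(4).tolist(),w.mean(0))
M=R.from_rotvec(s["tool_rot"]).as_matrix()
print("label in tool",((plane(d,bp,.046,s["position"],s["tool_rot"])-s["position"])@M*1000).round(1))
inc(s,[((.559,.061,.10),76),((.559,.061,.036),76)])
```

```text
label [[270.0, 245.0], [270.0, 185.0], [290.0, 185.0], [290.0, 245.0]]
[[0.5805, 0.0477, 0.046], [0.5331, 0.0598, 0.046], [0.5368, 0.0746, 0.046], [0.5843, 0.0634, 0.046]] [0.55868137 0.06138141 0.046     ]
corners [[0.6057, 0.0335, 0.046], [0.6133, 0.0643, 0.046], [0.5101, 0.0911, 0.046], [0.5028, 0.0613, 0.046]] [0.55795715 0.06252306 0.046     ]
label in tool [[ -8.6  27.8 127.8]
 [ -8.1 -21.  127.9]
 [  7.1 -21.  127.9]
 [  7.5  27.9 127.8]]
(0.559, 0.061, 0.1) 76 -> -0.007 0.031 0.615 -0.0004 -0.0 0.0007
(0.559, 0.061, 0.036) 76 -> -0.007 0.032 1.148 -0.0004 -0.0 0.0007
```

View pics/w1z.png

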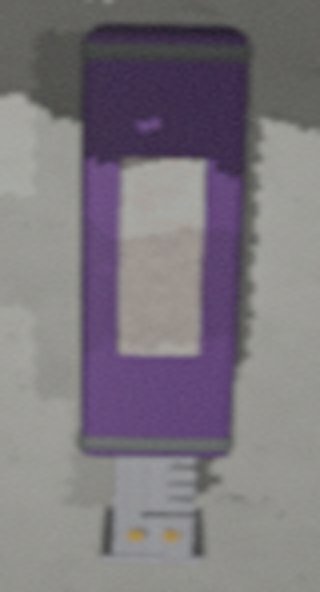

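Call:
arm_command(
  increments="-0.007 0.027 0.4 0 0 0.0007; -0.007 0.027 0.8 0 0 0.0007; -0.007 0.027 0.95 0 0 0.0007; -0.007 0.027 0.95 0 0 0.0007",
)

```text
time_s: 2.55
position: [0.5585, 0.0608, 0.0603]
tool_rot: [-2.474, -1.934, 0.002]
wrist_force: [0.6, -0.1, 0.3]
opening: 0.0853
```

Run:
```python
from station import r
from h import *
s=r.sense();print(s["position"],s["tool_rot"],s["time_s"],s["wrist_force"])
inc(s,[((.5587,.0614,.034),76.1)])
```

```text
[0.55849857 0.06077924 0.06032655] [-2.47424342e+00 -1.93404473e+00  1.90377180e-03] 2.55 [ 0.63874292 -0.09715268  0.31710994]
(0.5587, 0.0614, 0.034) 76.1 -> 0.005 0.001 0.219 -0.0003 0.0 -0.0002
```

Call:
arm_command(
  increments="0.005 0 0.12 0 0 0; 0.005 0 0.22 0 0 0; 0.005 0 0.22 0 0 0",
)

```text
time_s: 2.92
position: [0.5589, 0.0603, 0.0332]
tool_rot: [-2.476, -1.932, 0.002]
wrist_force: [-0.6, -0.0, 0.2]
opening: 0.0852
```

Call:
arm_command(
  increments="0 0 0 0 0 0; 0 0 0 0 0 0; 0 0 0 0 0 0; 0 0 0 0 0 0",
  jaw=1,
)

```text
time_s: 3.42
position: [0.5603, 0.0604, 0.0348]
tool_rot: [2.476, 1.932, 0.002]
wrist_force: [0.6, -0.1, 2.9]
opening: 0.0311
```

Call:
arm_command(
  increments="0 0 0 0 0 0; 0 0 0 0 0 0; 0 0 0 0 0 0",
)

```text
time_s: 3.8
position: [0.5603, 0.0603, 0.0348]
tool_rot: [2.476, 1.932, 0.002]
wrist_force: [0.5, 0.1, 3.4]
opening: 0.031
```

Run:
```python
from station import r
from h import *
s=r.sense();print(s["position"],s["tool_rot"],s["time_s"],s["wrist_force"],s["opening"])
d=r.snapshot("wrist");cv2.imwrite("pics/w2.png",d["pixels"])
```

```text
[0.56028401 0.0603278  0.03477117] [2.47589476e+00 1.93236177e+00 1.69062306e-03] 3.8 [0.4911664  0.1246414  3.40113892] 0.03098516381819664
```

View pics/w2.png

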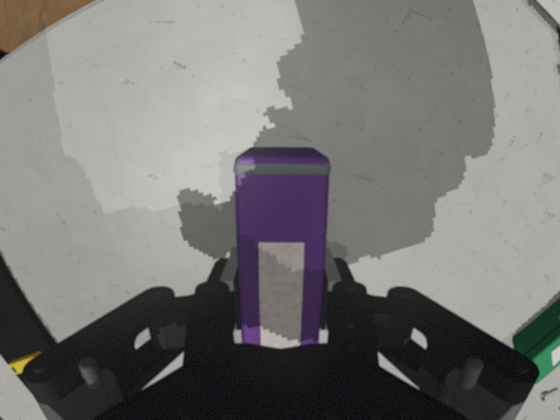

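Run:
```python
from station import r
from h import *
S=r.snapshot("scene");T=r.snapshot("top")
print(plane(S,[(367,217),(400,227),(349,160)],0).round(3), plane(T,[(288,160)],.0).round(3))
s=r.sense()
inc(s,[((.565,.02,.13),80),((.58,-.06,.14),90),((.578,-.156,.12),101.1),((.618,-.1498,.09),101.1)])
```

```text
[[ 0.778 -0.105  0.   ]
 [ 0.821 -0.159  0.   ]
 [ 0.845  0.073  0.   ]] [[ 0.774 -0.101  0.   ]]
(0.565, 0.02, 0.13) 80 -> -0.316 0.121 -0.793 0.0002 -0.0 -0.0113
(0.58, -0.06, 0.14) 90 -> -0.933 0.404 -0.876 0.0002 -0.0 -0.039
(0.578, -0.156, 0.12) 101.1 -> -1.713 0.582 -0.71 0.0002 0.0 -0.0699
(0.618, -0.1498, 0.09) 101.1 -> -1.582 0.892 -0.459 0.0002 0.0 -0.0699
```

Call:
arm_command(
  increments="0 0 -0.2 0 0 0; 0 0 -0.5 0 0 0; -0.2 0.05 -0.8 0 0 -0.008; -0.5 0.15 -0.85 0 0 -0.02; -0.9 0.3 -0.85 0 0 -0.038",
)

```text
time_s: 4.58
position: [0.5678, -0.0531, 0.1356]
tool_rot: [-2.221, -2.22, 0.001]
wrist_force: [1.0, 0.1, -2.0]
opening: 0.0313
```

Run:
```python
from station import r
from h import *
s=r.sense();print(s["position"],s["tool_rot"],s["time_s"],s["wrist_force"],s["opening"])
inc(s,[((.575,-.156,.12),101.1),((.618,-.1498,.09),101.1)])
```

```text
[ 0.56780608 -0.05314061  0.13557545] [-2.22108164e+00 -2.21980343e+00  8.05667783e-04] 4.575 [ 1.04871929  0.11914319 -1.98772733] 0.03125940532035926
(0.575, -0.156, 0.12) 101.1 -> -0.857 0.061 0.129 -0.0002 -0.0001 -0.0309
(0.618, -0.1498, 0.09) 101.1 -> -0.805 0.419 0.379 -0.0002 -0.0001 -0.0309
```

Call:
arm_command(
  increments="-0.4 0 0 0 0 -0.015; -0.85 0 0.05 0 0 -0.031; -0.84 0.1 0.1 0 0 -0.031; -0.84 0.1 0.1 0 0 -0.031",
)

```text
time_s: 5.08
position: [0.5785, -0.1533, 0.1214]
tool_rot: [-2.0, -2.416, 0.001]
wrist_force: [-0.5, 0.5, -2.7]
opening: 0.0312
```

Run:
```python
from station import r
from h import *
s=r.sense();print(s["position"],s["tool_rot"],s["time_s"],s["wrist_force"],s["opening"])
inc(s,[((.59,-.155,.1),101.1),((.618,-.1498,.09),101.1)])
for n in("scene","top"):
    d=r.snapshot(n);im=d["pixels"]
    im=im[150:330,190:400] if n=="scene" else im[150:300,200:370]
    cv2.imwrite(f"pics/{n}3.png",cv2.resize(im,None,fx=3.8,fy=3.3 if 0 else 3.8,interpolation=cv2.INTER_CUBIC)[:600])
```

```text
[ 0.57851819 -0.15326162  0.12142654] [-2.00035199e+00 -2.41565636e+00  1.47722861e-03] 5.075 [-0.49471311  0.46700055 -2.66873185] 0.03116886578568409
(0.59, -0.155, 0.1) 101.1 -> -0.033 0.092 0.178 -0.0006 -0.0005 -0.001
(0.618, -0.1498, 0.09) 101.1 -> -0.034 0.33 0.26 -0.0006 -0.0005 -0.001
```

View pics/scene3.png

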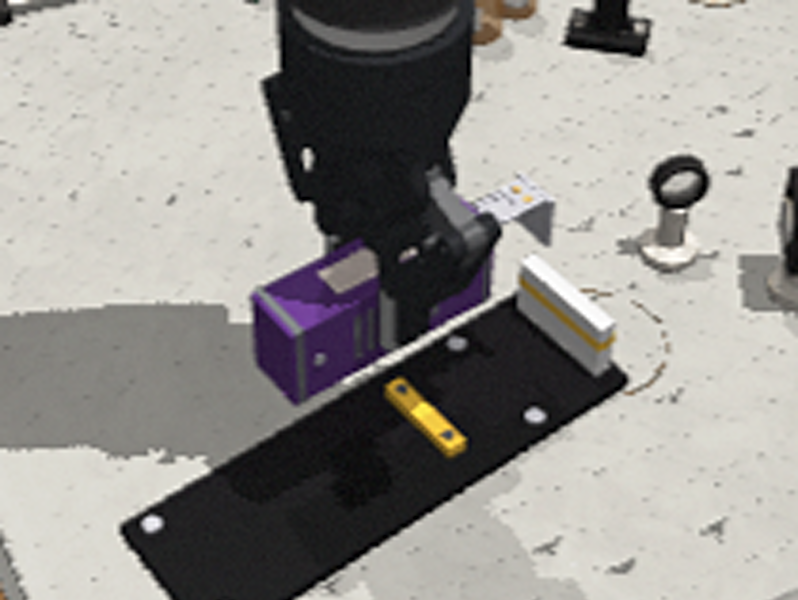

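View pics/top3.png

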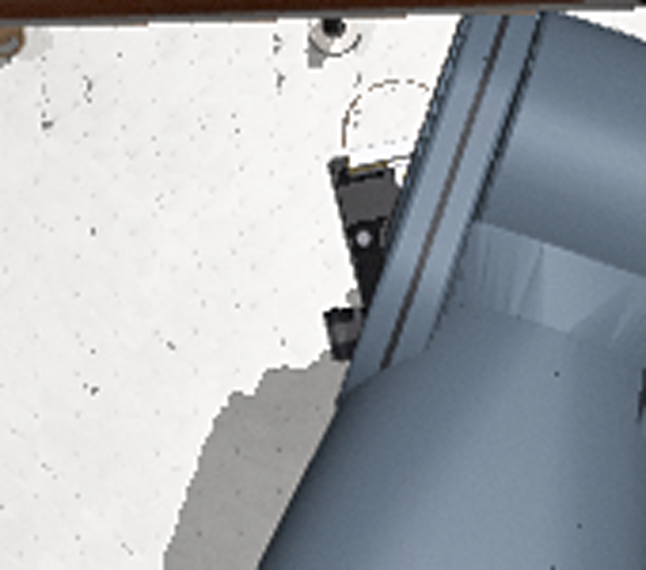

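The scene view shows the housing held level over the base. The hook at (545,230) in the enlargement is still short of the end plate at (570,310). Next I'll move to the hover point.

Call:
arm_command(
  increments="-0.03 0.12 0.15 -0.0005 -0.0005 -0.001; -0.032 0.25 0.25 -0.0005 -0.0005 -0.001; -0.032 0.33 0.25 -0.0005 -0.0005 -0.001; -0.032 0.33 0.25 -0.0005 -0.0005 -0.001; -0.032 0.33 0.25 -0.0005 -0.0005 -0.001",
)

```text
time_s: 5.8
position: [0.6195, -0.1502, 0.0952]
tool_rot: [1.991, 2.423, 0.001]
wrist_force: [-0.2, -0.7, -1.7]
opening: 0.0314
```

Run:
```python
from station import r
from h import *
s=r.sense();print(s["position"],s["tool_rot"],s["time_s"],s["wrist_force"],s["opening"])
inc(s,[((.618,-.1498,.0558),101.1)])
d=r.snapshot("scene");im=d["pixels"][180:270,260:380]
cv2.imwrite("pics/s4.png",cv2.resize(im,None,fx=6.6,fy=6.6,interpolation=cv2.INTER_CUBIC))
# predicted
a=np.radians(11.1);Rm=np.array([[np.cos(a),-np.sin(a)],[np.sin(a),np.cos(a)]])
t=s["position"]; ox=t[:2]-Rm@[.0018,0]; zu=t[2]-.0348
pts=[np.r_[ox+Rm@np.array(p[:2])/1000,zu+p[2]/1000] for p in [(90,12,9),(90,-12,9),(93,-12,38),(93,12,38),(55,-16,46),(55,-16,0),(-55,-16,46)]]
B=np.array([.578,-.1576]);print("base-frame origin",(Rm.T@(ox-B)*1000).round(1),zu)
print(((proj(d,pts)-[260,180])*6.6).round(0).tolist())
pp=[np.r_[B+Rm@np.array(p[:2])/1000,p[2]/1000] for p in [(120,30,43),(120,-30,43),(110,30,43),(110,-30,43),(20,25,16),(20,-25,16)]]
print(((proj(d,pp)-[260,180])*6.6).round(0).tolist())
```

```text
[ 0.61947246 -0.15015477  0.09515806] [1.99111706e+00 2.42302494e+00 7.92847115e-04] 5.8 [-0.19997697 -0.69879089 -1.74331221] 0.031388594294145436
(0.618, -0.1498, 0.0558) 101.1 -> 0.007 -0.013 0.328 0.0006 0.0006 0.0002
base-frame origin [40.3 -0.7] 0.06035805672209747
[[544.0, 190.0], [602.0, 238.0], [619.0, 157.0], [559.0, 110.0], [527.0, 204.0], [515.0, 324.0], [195.0, 394.0]]
[[467.0, 235.0], [609.0, 355.0], [441.0, 250.0], [582.0, 371.0], [205.0, 466.0], [317.0, 577.0]]
```

View pics/s4.png

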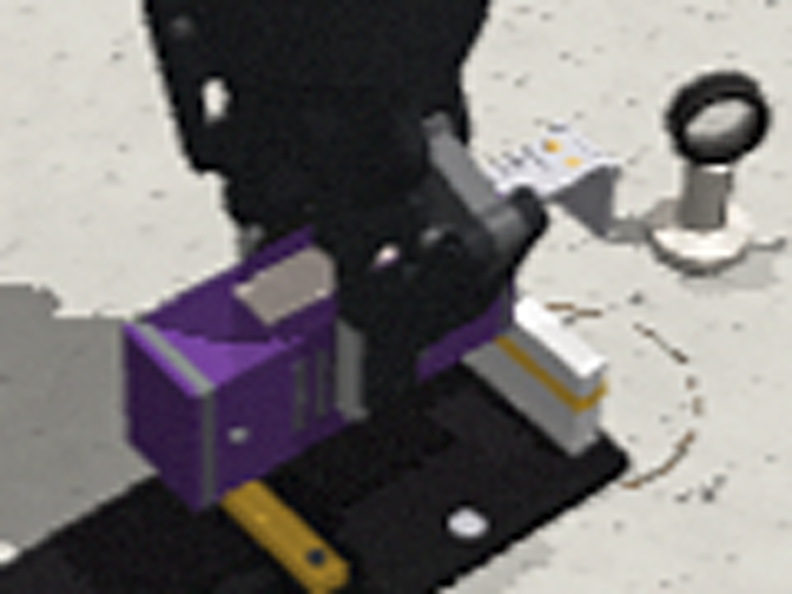

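The hook tip is seen at (607,236) against a predicted (602,238), about 10 mm beyond the plate's far face. I'll go straight down.

Call:
arm_command(
  increments="0.006 0 0.15 0.0005 0.0005 0; 0.006 0 0.28 0.0005 0.0005 0; 0.006 0 0.32 0.0005 0.0005 0; 0.006 0 0.32 0.0005 0.0005 0; 0.006 0 0.32 0.0005 0.0005 0",
)

```text
time_s: 6.48
position: [0.6197, -0.1499, 0.0562]
tool_rot: [1.995, 2.426, 0.0]
wrist_force: [-0.6, -0.3, -2.5]
opening: 0.0312
```

```bash
cat > st.py <<'E'
from station import r
from h import *
import sys
def st(name):
    s=r.sense();print(s["position"].round(4),s["tool_rot"].round(4),s["time_s"],s["wrist_force"].round(1),s["opening"].round(4))
    d=r.snapshot("scene");im=d["pixels"][180:270,260:380] if name!="x" else d["pixels"]
    cv2.imwrite(f"pics/{name}.png",cv2.resize(im,None,fx=6.6,fy=6.6,interpolation=cv2.INTER_CUBIC))
    a=np.radians(11.1);Rm=np.array([[np.cos(a),-np.sin(a)],[np.sin(a),np.cos(a)]])
    t=s["position"]; ox=t[:2]-Rm@[.0018,0]; zu=t[2]-.0348
    B=np.array([.578,-.1576]);print("base-frame origin mm",(Rm.T@(ox-B)*1000).round(1),"above plate",(zu-.008)*1000)
    return s,d
E
python3 -c "
from st import *
st('s5')"
```

```text
Traceback (most recent call last):
  File "st.py", line 5, in st
    s=r.sense();print(s["position"].round(4),s["tool_rot"].round(4),s["time_s"],s["wrist_force"].round(1),s["opening"].round(4))
                                                                                                          ^^^^^^^^^^^^^^^^^^
AttributeError: 'float' object has no attribute 'round'
```

```bash
sed -i 's/s\["opening"\].round(4)/round(s["opening"],4)/' st.py
python3 -c "
from st import *
st('s5')"
```

```text
[ 0.6197 -0.1499  0.0562] [1.9948e+00 2.4260e+00 4.0000e-04] 6.475 [-0.6 -0.3 -2.5] 0.0312
base-frame origin mm [40.6 -0.5] above plate 13.361080258985087
```

View pics/s5.png

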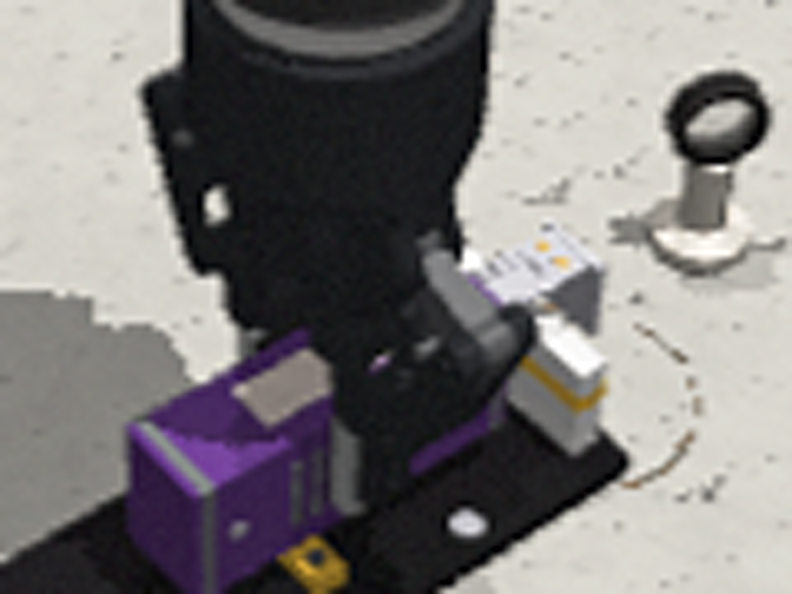

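The hook hangs beyond the end plate, with its lip visible at (585,300) behind the plate top at (570,340), and there is no contact below. I'll back off gently.

Call:
arm_command(
  increments="0.004 -0.05 0 0 0 0; 0.004 -0.1 0 0 0 0; 0.004 -0.15 0 0 0 0; 0.004 -0.2 0 0 0 0; 0.004 -0.2 0 0 0 0",
)

```text
time_s: 7.15
position: [0.5958, -0.154, 0.0562]
tool_rot: [1.995, 2.426, 0.001]
wrist_force: [2.7, 0.4, -2.2]
opening: 0.0312
```

```bash
python3 -c "
from st import *
st('s6')"
```

```text
[ 0.5958 -0.154   0.0562] [1.9948e+00 2.4259e+00 1.4000e-03] 7.15 [ 2.7  0.4 -2.2] 0.0312
base-frame origin mm [16.3  0.2] above plate 13.427799168893973
```

View pics/s6.png

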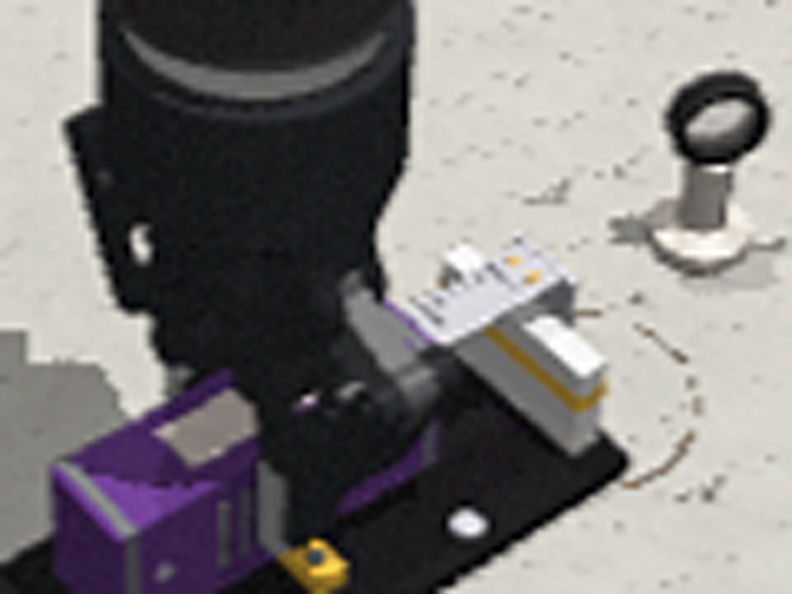

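The hook is on the far face and the pull is 2.7 N, which matches the spring at about 14 mm draw. I'll keep backing away.

Call:
arm_command(
  increments="0 -0.08 0 0 0 0; 0 -0.16 0 0 0 0; 0 -0.24 0 0 0 0; 0 -0.32 0 0 0 0; 0 -0.4 0 0 0 0",
)

```text
time_s: 7.82
position: [0.5485, -0.1631, 0.056]
tool_rot: [1.994, 2.427, 0.002]
wrist_force: [4.9, 1.7, -1.7]
opening: 0.0312
```

Call:
arm_command(
  increments="0 -0.06 0 0 0 0; 0 -0.11 0 0 0 0; 0 -0.11 0 0 0 0; 0 -0.11 0 0 0 0",
)

```text
time_s: 8.32
position: [0.5359, -0.1655, 0.056]
tool_rot: [1.994, 2.427, 0.002]
wrist_force: [5.0, 1.9, -2.9]
opening: 0.0317
```

Run:
```python
from st import *
s,d=st('s7')
cv2.imwrite("pics/s7.png",cv2.resize(d["pixels"][200:320,220:360],None,fx=5,fy=5,interpolation=cv2.INTER_CUBIC))
a=np.radians(11.1)
inc(s,[((s["position"][0],s["position"][1],.0428),101.1)])
```

```text
[ 0.5359 -0.1655  0.056 ] [1.9942e+00 2.4265e+00 2.2000e-03] 8.325 [ 5.   1.9 -2.9] 0.0317
base-frame origin mm [-44.6   0.3] above plate 13.203045428412073
(np.float64(0.535923400516414), np.float64(-0.16554546842210155), 0.0428) 101.1 -> -0.0 -0.0 0.11 0.0003 -0.0 0.0002
```

View pics/s7.png

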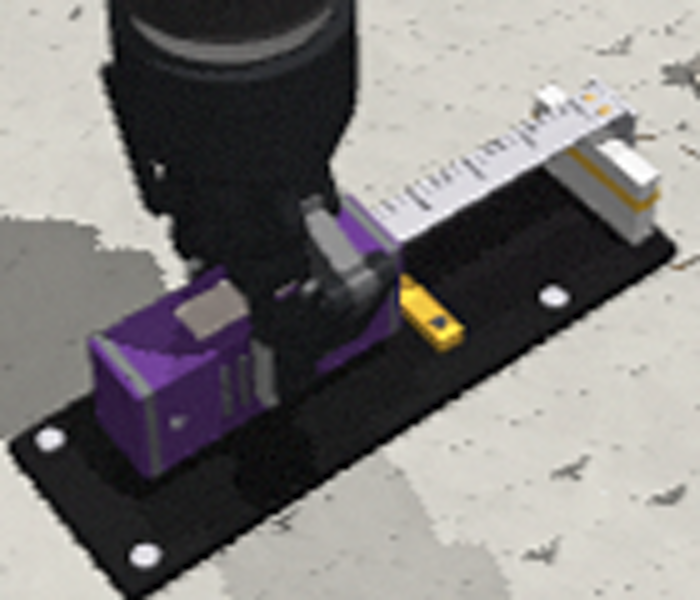

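The housing front is about 10 mm behind the step and the blade is level, with a pull of about 5.4 N. Now I'll lower it.

Call:
arm_command(
  increments="0 0 0.04 0 0 0; 0 0 0.08 0 0 0; 0 0 0.1 0 0 0; 0 0 0.1 0 0 0; 0 0 0.1 0 0 0",
)

```text
time_s: 9.0
position: [0.5369, -0.1662, 0.0448]
tool_rot: [1.993, 2.424, 0.003]
wrist_force: [6.3, 1.4, -0.1]
opening: 0.0312
```

Run:
```python
from st import *
s,d=st('s8')
```

```text
[ 0.5369 -0.1662  0.0448] [1.9933 2.4241 0.0027] 9.0 [ 6.3  1.4 -0.1] 0.0312
base-frame origin mm [-43.8  -0.5] above plate 1.9710928885307775
```

Call:
arm_command(
  increments="0 0 0.01 0 0 0; 0 0 0.01 0 0 0; 0 0 0.01 0 0 0",
)

```text
time_s: 9.43
position: [0.5371, -0.1662, 0.0438]
tool_rot: [1.993, 2.424, 0.003]
wrist_force: [5.1, 1.7, -1.1]
opening: 0.0317
```

Run:
```python
from st import *
s,d=st('s9')
cv2.imwrite("pics/s9.png",cv2.resize(d["pixels"][200:320,220:360],None,fx=5,fy=5,interpolation=cv2.INTER_CUBIC))
print(s["tool_rot"],s["wrist_torque"])
```

```text
[ 0.5371 -0.1662  0.0438] [1.993  2.4238 0.003 ] 9.425 [ 5.1  1.7 -1.1] 0.0317
base-frame origin mm [-43.6  -0.6] above plate 1.011272550336881
[1.99299919 2.42380468 0.00298415] [ 0.32056035 -1.40826375  0.12516771]
```

View pics/s9.png

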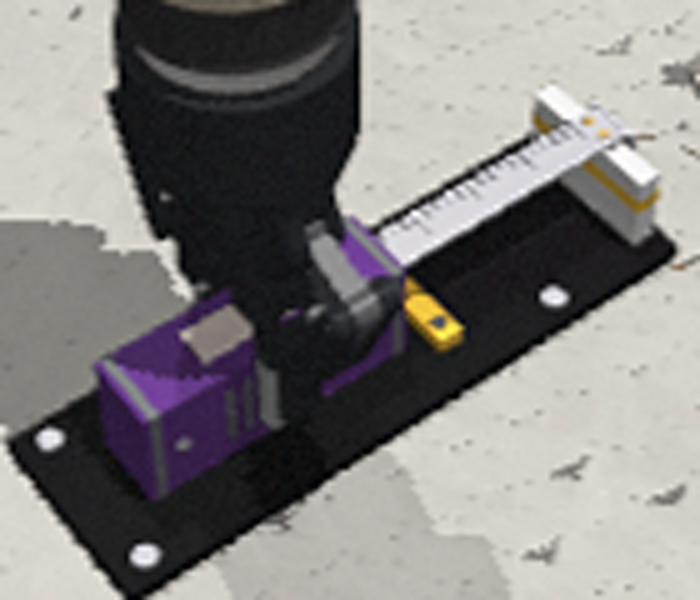

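Call:
arm_command(
  increments="0 0 0.008 0 0 0; 0 0 0.016 0 0 0; 0 0 0.016 0 0 0",
)

```text
time_s: 9.85
position: [0.5373, -0.1663, 0.0429]
tool_rot: [1.993, 2.423, 0.003]
wrist_force: [4.6, 2.0, 3.8]
opening: 0.0312
```

Run:
```python
from st import *
s,d=st('s10')
```

```text
[ 0.5373 -0.1663  0.0429] [1.9927 2.4233 0.0032] 9.85 [4.6 2.  3.8] 0.0312
base-frame origin mm [-43.4  -0.7] above plate 0.13586118383419887
```

The housing is on the plate: vertical force went from -2.5 N to +3.8 N, and the height reads 0.1 mm. I'll ease it forward against the step so it isn't released with a jump.

Call:
arm_command(
  increments="0.002 0.02 0 0 0 0; 0.003 0.04 0 0 0 0; 0.003 0.055 0 0 0 0; 0.003 0.055 0 0 0 0",
)

```text
time_s: 10.4
position: [0.5429, -0.1652, 0.0428]
tool_rot: [1.994, 2.424, -0.001]
wrist_force: [1.9, 0.7, 6.6]
opening: 0.0312
```

Run:
```python
from st import *
s,d=st('s11')
cv2.imwrite("pics/s11.png",cv2.resize(d["pixels"][200:320,220:360],None,fx=5,fy=5,interpolation=cv2.INTER_CUBIC))
```

```text
[ 0.5429 -0.1652  0.0428] [ 1.9937e+00  2.4238e+00 -8.0000e-04] 10.4 [1.9 0.7 6.6] 0.0312
base-frame origin mm [-37.8  -0.7] above plate 0.014180662426484247
```

View pics/s11.png

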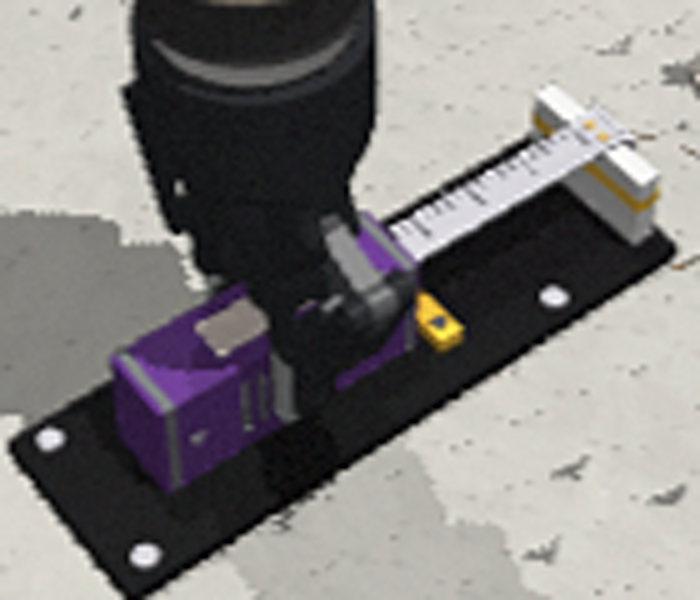

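Call:
arm_command(
  increments="0 0.012 -0.01 0 0 0; 0 0.02 -0.01 0 0 0; 0 0.02 -0.01 0 0 0",
)

```text
time_s: 10.82
position: [0.5449, -0.1645, 0.0428]
tool_rot: [1.995, 2.424, -0.001]
wrist_force: [3.2, -0.7, 6.4]
opening: 0.0314
```

Run:
```python
from st import *
s,d=st('s12')
```

```text
[ 0.5449 -0.1645  0.0428] [ 1.9949e+00  2.4243e+00 -1.0000e-03] 10.825 [ 3.2 -0.7  6.4] 0.0314
base-frame origin mm [-35.6  -0.4] above plate 0.005317847518053476
```

Call:
arm_command(
  increments="0 0.006 -0.01 0 0 0; 0 0.012 -0.01 0 0 0; 0 0.012 -0.01 0 0 0",
)

```text
time_s: 11.25
position: [0.5454, -0.1641, 0.0428]
tool_rot: [1.996, 2.426, -0.003]
wrist_force: [2.4, -2.6, 1.7]
opening: 0.0313
```

Run:
```python
from st import *
s,d=st('s12')
```

```text
[ 0.5454 -0.1641  0.0428] [ 1.996   2.4258 -0.0028] 11.25 [ 2.4 -2.6  1.7] 0.0313
base-frame origin mm [-35.   -0.1] above plate -0.009995385715597105
```

Call:
arm_command(
  increments="-0.005 0.012 0 0 0 0; -0.005 0.02 0 0 0 0; -0.005 0.02 0 0 0 0",
)

```text
time_s: 11.68
position: [0.5457, -0.1641, 0.0429]
tool_rot: [-1.993, -2.423, 0.008]
wrist_force: [-4.8, -4.3, 6.0]
opening: 0.0313
```

Run:
```python
from st import *
s,d=st('s13')
cv2.imwrite("pics/s13.png",cv2.resize(d["pixels"][200:320,220:360],None,fx=5,fy=5,interpolation=cv2.INTER_CUBIC))
```

```text
[ 0.5457 -0.1641  0.0429] [-1.9933 -2.4234  0.0079] 11.675 [-4.8 -4.3  6. ] 0.0313
base-frame origin mm [-34.8  -0.2] above plate 0.11306533678256958
```

View pics/s13.png

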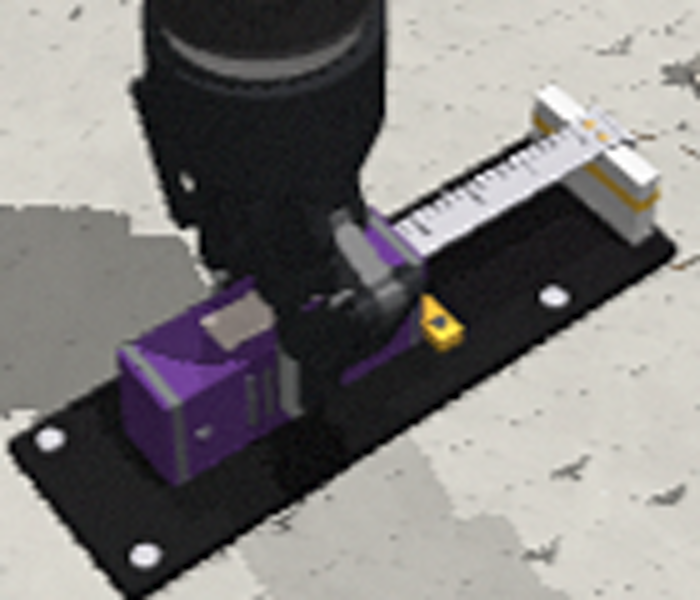

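The housing is bearing on the step: the horizontal force reversed to about -5 N and the estimate is x = -34.8 mm. I'll relax the push slightly, then release and go up.

Call:
arm_command(
  increments="0.003 -0.012 -0.01 0 0 0; 0.003 -0.015 -0.02 0 0 0; 0.003 -0.015 -0.02 0 0 0",
)

```text
time_s: 12.1
position: [0.5454, -0.1628, 0.0439]
tool_rot: [-1.993, -2.425, 0.001]
wrist_force: [1.8, -3.1, -5.5]
opening: 0.0311
```

Call:
arm_command(
  increments="0 0 0 0 0 0; 0 0 0 0 0 0; 0 0 0 0 0 0; 0 0 0 0 0 0; 0 0 0 0 0 0",
  jaw=-1,
)

```text
time_s: 12.72
position: [0.5465, -0.1635, 0.0455]
tool_rot: [1.995, 2.427, 0.0]
wrist_force: [-0.6, 0.3, -0.4]
opening: 0.0854
```

Run:
```python
from st import *
s,d=st('s14')
cv2.imwrite("pics/s14.png",cv2.resize(d["pixels"][200:320,220:360],None,fx=5,fy=5,interpolation=cv2.INTER_CUBIC))
w=r.snapshot("wrist");cv2.imwrite("pics/w14.png",w["pixels"])
```

```text
[ 0.5465 -0.1635  0.0455] [1.9950e+00 2.4268e+00 2.0000e-04] 12.725 [-0.6  0.3 -0.4] 0.0854
base-frame origin mm [-33.9   0.3] above plate 2.7291392634763296
```

View pics/s14.png

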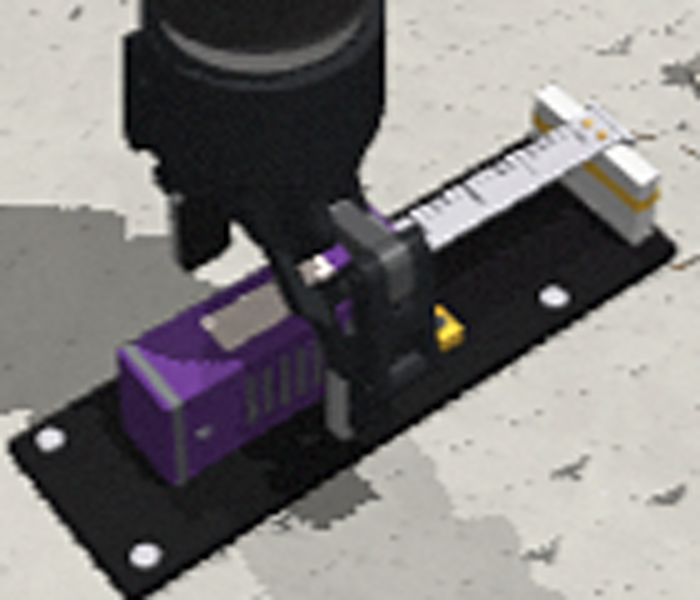

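View pics/w14.png

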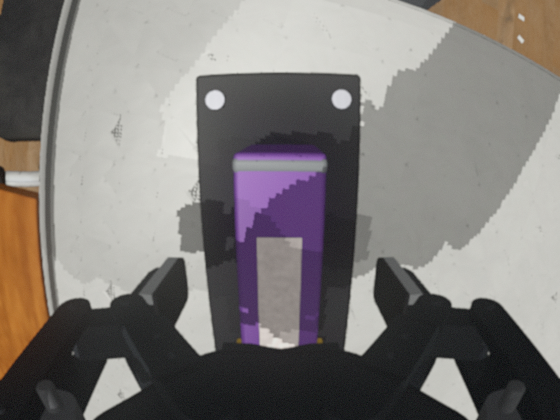

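The jaws are open and the housing hasn't moved. It lies straight along the base, with the step showing at (240,341) and (320,341) in the wrist view. Now I'll raise the arm clear.

Call:
arm_command(
  increments="0 0 -0.15 0 0 0; 0 0 -0.4 0 0 0; 0 0 -0.8 0 0 0; 0 0 -1 0 0 0; 0 0 -1 0 0 0",
)

```text
time_s: 13.45
position: [0.5486, -0.1644, 0.1699]
tool_rot: [1.99, 2.421, 0.003]
wrist_force: [0.1, -0.3, 0.8]
opening: 0.0854
```

Call:
arm_command(
  increments="0.4 -0.3 0 0 0 0; 0.8 -0.6 0 0 0 0; 1 -1 0 0 0 0; 1 -1 0 0 0 0",
)

```text
time_s: 13.95
position: [0.4007, -0.0669, 0.1626]
tool_rot: [-1.99, -2.423, 0.004]
wrist_force: [1.0, 0.1, 0.2]
opening: 0.0855
```

Run:
```python
from st import *
s,d=st('s15')
cv2.imwrite("pics/s15.png",cv2.resize(d["pixels"][200:320,220:360],None,fx=5,fy=5,interpolation=cv2.INTER_CUBIC))
w=r.snapshot("top");cv2.imwrite("pics/t15.png",cv2.resize(w["pixels"][170:300,270:350],None,fx=4.5,fy=4.5,interpolation=cv2.INTER_CUBIC))
```

```text
[ 0.4007 -0.0669  0.1626] [-1.9902 -2.4231  0.0036] 13.95 [1.  0.1 0.2] 0.0855
base-frame origin mm [-158.3  123.1] above plate 119.801167723865
```

View pics/s15.png

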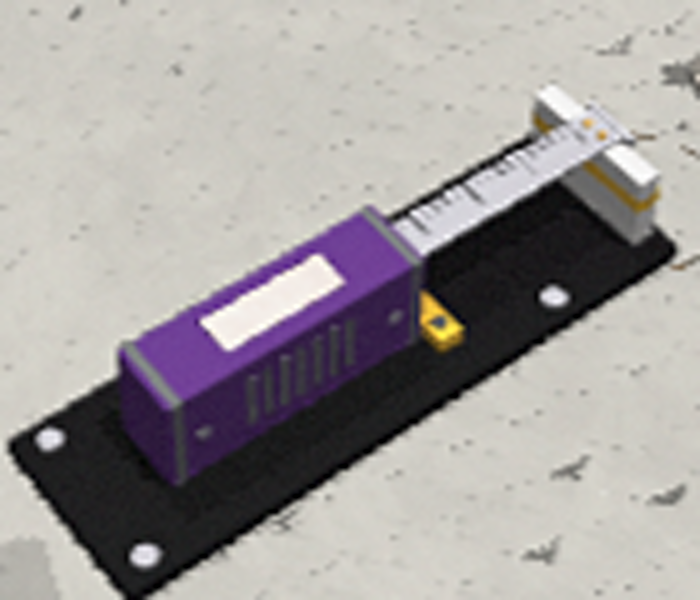

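View pics/t15.png

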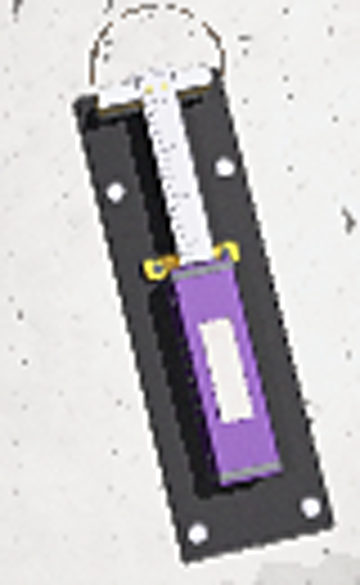

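The housing sits flat and straight behind the step, with its front face on the step's rear face. The blade is drawn and the hook is over the end plate (seen at (160,85) in the top view), and the arm is clear. I'm handing the job in.

```bash
python3 -c "
from station import r
print(r.finish_job(), r.sense()['time_s'])"
```

```text
the job is handed in; nothing more can be done
the job is handed in; nothing more can be done
```

The rule is locked on the setting base, stretched, with its hook still on the end plate. I handed the job in at about 14 s, with the arm clear and the jaws open.

- **What I did:** I gripped the housing across its width and lowered the hook behind the end plate's far face. I backed away about 75 mm past hook contact and set the housing down behind the step. Then I eased it forward onto the step before letting go.
- **Spring and contact forces:** The pull read 2.7 N at about 14 mm draw and about 5.4 N when fully back, close to the given spring. The force along the base reversed to about -5 N (against the step) when the housing met the step. The highest force I read was about 8 N.
- **Last pictures:** In the scene and top views the housing sits flat, straight along the base and touching the step, with the blade drawn and the hook over the plate.
- **Position:** Just before release I put the housing at about x = -35 mm, y = 0 in the base's frame. I worked this out from the arm's pose and did not measure it again afterwards; the pictures show no movement.
- **Disagreements:** My first measured heights came out about 1 to 4 mm below the given sizes, inside the margins I left. The force readings were noisy by about 1 N, so I confirmed touchdown on the plate by pressing a little further. No check failed.

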